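# Level the bottom bathroom tier and hold the spirit level down

### The arm

A 7-joint arm with a two-finger parallel gripper is mounted at the origin on the work surface. World frame = base frame: x ahead of the robot, y to its left, z up, the work surface at z = 0. Lengths are in m, angles in rad, forces in N, time in s.
With the tool pointing down it reaches from about 0.35 to 0.9 m from the base axis. Payload 8.1 kg.
Tool frame: the origin (TCP) lies midway between the tips of the shut fingers; the grasp point (between the pads) lies arm.grasp_offset behind it (arm.grasp_offset is the distance from the TCP to the grasp point, in m); z points along the fingers, y is the line along which they close (so a half turn about z gives the same grasp; the last joint's range is limited). The gripper opens to 92 mm and grips with 3 to 60 N. Pads are 19 mm wide; open, the fingers measure 130 mm over their backs; the gripper's body (75 mm by 190 mm) begins 47 mm behind the grasp point.
Start: joints at [-1.413, 0.434, 0.025, 1.573, -0.012, 1.134, -0.075], TCP at [0.161, 0.604, 0.227] pointing down, gripper open.
Joint ranges: [-2.62, 2.62], [-0.44, 2.09], [-1.27, 1.32], [0.08, 2.57], [-1.32, 4.46], [0.12, 2], [-2.74, 2.74]. Speed limits (rad/s): [2.22, 2.22, 3.01, 3.01, 3.14, 3.14, 3.14].

### API

Orientations are given as a rotation vector (axis times angle).
In Python, from cell import observe, imaging, arm gives the robot as it stands.
- The arm moves only by the tool apply_moves, never from a script. Its argument "commands" is a list of rows, each a list of 5 numbers: the opening in per cent of the stroke, from 0 (shut) to 100 (fully open), then the shift along the world's x, y, z in units of 0.06 m (1.0 is 0.06 m), then the turn about the world's z in units of 0.5 rad (1.0 is 0.5 rad). A call has 1 to 12 rows; each row shifts and turns the commanded pose from where the row before left it; what a row does not reach is not made up. A row lasts 1/8 s, in which the tool goes at most 62.5 mm and 10.7 degrees, less where a joint would pass 70% of its speed; a pose out of reach is approached as far as the arm can. A call with a number of a shift or a turn outside -1 to 1 is refused whole. A call with a gripper value outside its range is refused whole. The fingers move at their own pace and stop on an object; "newtons" is the grip in N (left out, the last holds). Time passes only in rows, so rows that do not move let the fingers close. It gives the time, the measured TCP pose, the force, the opening and the grip force at its end, in the units of the state.
- observe(): the state, without advancing time (a new reading comes with each control period).
- imaging.get_image(name): name is "scene" or "top" or "wrist"; returns (picture, depth): 420x560x3 uint8, red, green, blue; 420x560 float32, m along the optical axis (not along the pixel's ray), 0 where there is no reading.
- imaging.camera_params(name): a dict with "camera_matrix" (3x3 intrinsics, pixels), "origin" and "rotation" of the camera in the world; the wrist camera has in their place "tool_from_camera" (4x4, takes a point from camera to tool coordinates, whose origin is the TCP and whose axes are the flange's). Camera axes: x right, y up, looking along -z (the intrinsics and any distortion apply to the point x, -y, -z); pixel columns grow to the right and rows downward; lengths in m; the calibration is good to about 2 mm. A picture is of the moment at which its call begins: read the wrist's pose just before it. camera_params takes no time and is no camera call.
- arm.sign_off(): hands the job in; it is judged then, once.
The state is a dict: "clock": time; "joints": joint angles; "dq": joint speeds; "joint_efforts": joint torques, N m; "position": TCP position; "ee_rot": TCP orientation; "force": force on the tool from outside, world axes, zero at the start; "ft_torque": the same for the moment, N m; "width": opening from 0.0 (shut) to 1.0 (fully open); "gripper_force": force on a finger pad.
Only numpy, scipy, OpenCV 4.12 (cv2) and the standard library are available. Lean on these libraries where they do the work, as an engineer would, in place of code of your own. Each camera call takes 0.05 s, during which the arm holds its last target. There are 200 camera calls.

### The job

Lay the plywood board lengthways across the middle of the empty shelf tier, resting on its two end rims, then stand the spirit level upright on the middle of the board, lined up with it, and let go so that the bubble shows how far the tier is out. Turn the tier's levelling foot by its wing grip until the bubble sits centrally between the two lines. Then press down on top of the level with a light, steady push of about 10 N and finish while still pressing, with the bubble still between the lines; leave the tumbler, tin, hairbrush and swab box alone.

Things in the scene. Friction and masses are not known exactly. Their poses are not given: they have to be found in the camera images.
- tier_mid (a point): Empty pale grey tray, 172 mm (x) by 176 mm (y), on a stand fixed to the ledge. Point: its centre at rim-top height, 80 to 85 mm up; z = tray normal, y = from the levelling foot to the fixed feet. End rims, 6 mm thick, at y = +-85 mm; floor 15 mm below the rim. It pivots about its x axis 95 mm to the +y side and starts 0.02 to 0.04 rad low on the foot's side (-y).
- foot_grip (a point): Centre of the levelling foot's wing grip: upright grey wing 46 mm long (x), 14 mm thick (y), 34 mm high, on an upright 18 mm shaft (bare for about 30 mm below it), outside the tray's -y end, 145 mm from the tray's centre. Centre about 130 mm above the ledge. Turns about its vertical axis with 0.15 N m friction and rises 7 mm per rad.
- foot (a joint): Angle of the levelling foot (rad), growing anticlockwise seen from above, range -0.5 to 2.2, starts within 0.15 of 0, stays where left. A ramp foot: each radian anticlockwise lifts the foot's side (-y) of the tray, tilting it by 0.03 rad. The tray is level somewhere between 0.65 and 1.3 rad, different each time: the bubble tells.
- board_mid (a point): Loose plywood board 210 mm (x) by 56 mm (y) by 8 mm thick, 0.12 kg, flat on the ledge at the start. Point: its centre, half-way through the thickness. Laid with its length along the tray's y, it overhangs each end rim by 17 mm.
- level_mid (a point): Loose aluminium spirit level 144 mm long (x), 22 mm wide (y), 44 mm high, 0.22 kg, upright on the ledge at the start; black end caps, yellow-green vial along the middle 60 mm of its top. Point: its centre, half-way up. Flat tops at full height 30 to 70 mm either side of the centre; the hard vial's top is 1 mm lower and may be pressed too. It may stand either way round.
- bubble (a joint): Distance of the pale 12 mm bubble from the vial's centre (m), positive towards the level's +x end. It runs to the higher end, 3 mm for each 0.01 rad of tilt, and settles within a second. Two black lines 8.5 mm either side of the centre: centred means the whole bubble lies between them (within 2.5 mm).
- tumbler: Glass tumbler 72 mm wide, 95 mm high, standing; origin at the centre of its underside. Leave alone.
- tin: Round aluminium pill tin 67 mm wide, 24 mm high; origin at the centre of its underside. Leave alone.
- hairbrush: Pink plastic hairbrush 220 mm long lying along its x, 60 mm wide and about 32 mm high; origin near its middle on the ledge. Leave alone.
- swab_box: Lidded clear acrylic swab box 94 by 74 mm, 79 mm high with its lid's knob; origin at the centre of its underside. Leave alone.
There are look-alikes about, which are no part of the job. Of the things like the part that bears board_mid, leave any that is black; of the rest the smaller one is meant.

How it is judged:
By the outcome, as a careful person would: the job done as asked, in the order asked, and still so for the second after the job is handed in, while the arm keeps its last pose, push and grip.
It also fails if it takes over 72 s, if anything falls off the work surface, if the arm or the gripper's body presses on something with over 40 N, if the wrist force passes 120 N, or if a joint passes its speed limit or range.

## Working session

There is one attempt and no reset: what is moved stays moved. The work goes in short steps, Python scripts to look and compute and a tool call to move; the robot and the scene stay as the last step left them, time stands still between calls to the robot, and variables do not carry over. Pictures are saved under pics/ and viewed, at most 10 in all, crops included, and the job is handed in when it is done.

Besides the shell and the picture viewer there is one more tool, called after "Request:" as name(argument=value, ...) on one line, values as JSON. apply_moves: Moves the arm, as the interface text tells. Its arguments: {"type":"object","properties":{"commands":{"type":"array"},"newtons":{"type":"number"}},"required":["commands"]}

```bash
mkdir -p pics; ls; cat > h.py <<'E'
import numpy as np, cv2
from cell import observe, imaging, arm
from scipy.spatial.transform import Rotation as R
def grab(name,save=None):
    s=observe(); im,d=imaging.get_image(name); p=imaging.camera_params(name)
    K=np.array(p["camera_matrix"])
    if name=="wrist":
        T=np.array(p["tool_from_camera"]); Rw=R.from_rotvec(s["ee_rot"]).as_matrix()
        Rc=Rw@T[:3,:3]; o=Rw@T[:3,3]+np.array(s["position"])
    else: Rc=np.array(p["rotation"]); o=np.array(p["origin"])
    if Rc.shape!=(3,3): Rc=R.from_rotvec(Rc).as_matrix()
    v,u=np.mgrid[:d.shape[0],:d.shape[1]]
    P=np.stack([(u-K[0,2])/K[0,0]*d,-(v-K[1,2])/K[1,1]*d,-d],-1)@Rc.T+o
    P[d==0]=np.nan
    if save: cv2.imwrite(f"pics/{save}.png",im[:,:,::-1])
    return im,d,P,K,Rc,o
E
python3 - <<'E'
from h import *
s=observe();print({k:np.round(v,3) for k,v in s.items()},arm.grasp_offset)
a=[]
for n in("scene","top"):
    im,d,P,K,Rc,o=grab(n); np.save(n+"P.npy",P); cv2.imwrite(f"pics/{n}0.png",im[:,:,::-1]);print(n,o,[k for k in imaging.camera_params(n)])
E
```

```text
pics
{'clock': np.float64(0.0), 'joints': array([-1.413,  0.435,  0.025,  1.574, -0.012,  1.134, -0.075]), 'dq': array([ 0.   ,  0.001,  0.001,  0.001,  0.001, -0.001, -0.001]), 'joint_efforts': array([ 0.0000e+00, -6.6784e+01,  9.8600e-01, -3.1446e+01, -6.0000e-02,
        4.3000e-02,  0.0000e+00]), 'position': array([0.161, 0.603, 0.226]), 'ee_rot': array([-4.090e-01, -3.115e+00,  3.000e-03]), 'force': array([-0.317,  0.226, -1.138]), 'ft_torque': array([ 0.031,  0.006, -0.002]), 'gripper_force': np.float64(0.0), 'width': np.float64(1.001)} 0.0188
scene [1.4028691  0.06965268 1.00964354] ['camera_matrix', 'origin', 'rotation']
top [0.30856474 0.11687347 1.28982264] ['camera_matrix', 'origin', 'rotation']
```

View pics/top0.png

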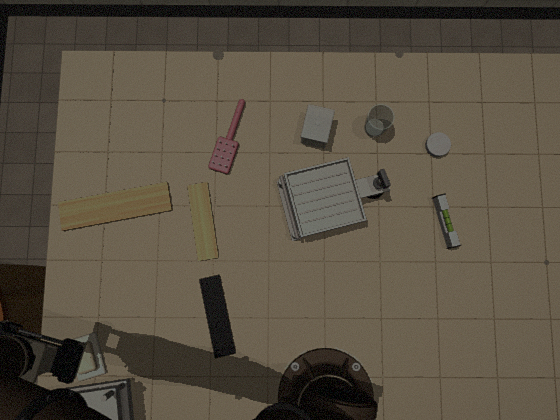

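View pics/scene0.png

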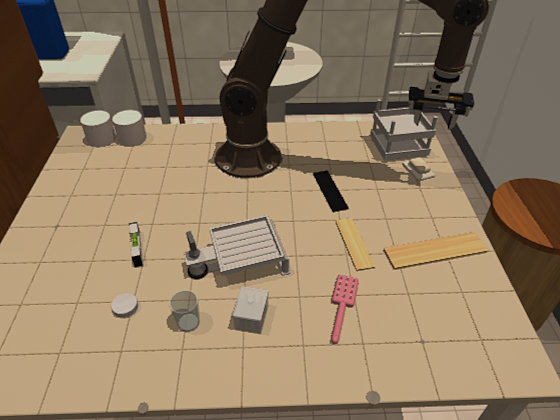

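The top view shows the small plywood board at (203,221), the tray at (325,198), the foot at (378,182) and the level at (447,221). The larger plywood board is at (115,206) and the black one at (217,316).

```bash
python3 - <<'E'
from h import *
im=cv2.imread("pics/top0.png"); P=np.load("topP.npy")
def rect(name,u0,v0,u1,v1,zlo,zhi,f=None):
    Q=P[v0:v1,u0:u1]; m=(Q[...,2]>zlo)&(Q[...,2]<zhi)
    if f is not None: m&=f(im[v0:v1,u0:u1].astype(int))
    X=Q[m]; 
    (c,wh,a)=cv2.minAreaRect((X[:,:2]*1000).astype(np.float32))
    print(name,len(X),np.round(c,1),np.round(wh,1),round(a,1),"z med",np.round(np.median(X[:,2])*1000,1), np.round(np.degrees(0)))
print("table z",np.nanmedian(P[300:340,400:500,2]))
rect("board",180,175,225,268,.004,.02)
rect("bigboard",50,175,180,240,.003,.03)
rect("level",425,185,470,255,.03,.07)
rect("tray",270,150,372,245,.055,.12)
rect("grip",368,160,400,200,.125,.17)
g=P[160:205,365:400]; i=np.argwhere(g[...,2]>.12); print(len(i), np.round(g[g[...,2]>.12].mean(0),3), np.nanmax(g[...,2]))
cv2.imwrite("pics/c1.png",cv2.resize(im[140:260,270:470],None,fx=4,fy=4,interpolation=cv2.INTER_CUBIC))
for n,(u,v) in dict(rimTL=(281,180),TR=(348,161),BR=(366,224),BL=(298,238)).items(): print(n,np.round(P[v,u],3))
E
```

```text
table z 0.001224395586771676
board 1795 [457.2 331.6] [250.3 120.7] 1.2 z med 8.1 0.0
bigboard 4156 [492.6 568.8] [177.  352.2] 0.3 z med 10.9 0.0
level 472 [ 455.8 -325.2] [143.8  24.9] 13.9 z med 43.1 0.0
tray 5086 [515.4  -9.1] [172.8 240. ] 14.8 z med 68.5 0.0
grip 141 [ 548.3 -137.2] [45.4 15.4] 23.8 z med 143.6 0.0
152 [ 0.548 -0.136  0.14 ] 0.14990906356617217
rimTL [0.557 0.117 0.065]
TR [ 0.605 -0.058  0.08 ]
BR [ 0.449 -0.116 -0.001]
BL [0.409 0.07  0.011]
```

View pics/c1.png

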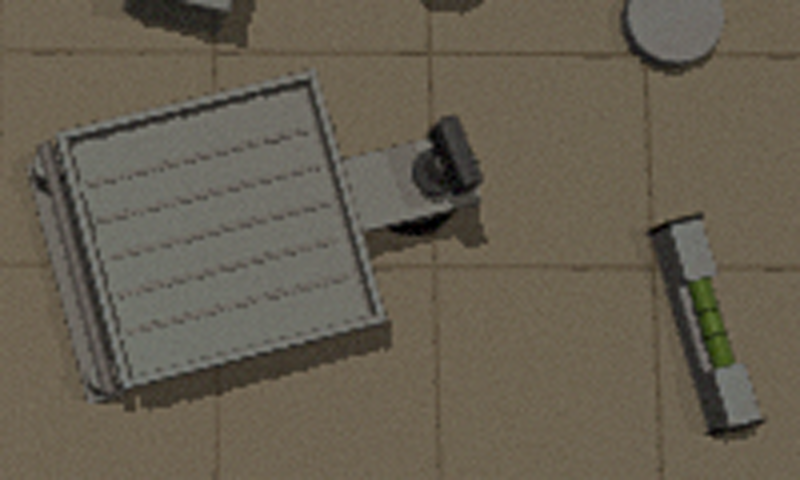

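The crop shows the tray turned about 15°, the wing grip at top right, and the level's vial in green with the bubble hidden from this distance.

```bash
cat >> h.py <<'E'
def pix2z(u,v,z,K,Rc,o):
    r=Rc@np.array([(u-K[0,2])/K[0,0],-(v-K[1,2])/K[1,1],-1.]); return o+r*(z-o[2])/r[2]
def ext(X,th):  # centre and size by 2/98 percentiles in a frame turned th
    c,s=np.cos(th),np.sin(th); A=np.array([[c,s],[-s,c]]); Y=X[:,:2]@A.T
    lo,hi=np.percentile(Y,1,0),np.percentile(Y,99,0); return np.round(A.T@((lo+hi)/2),4),np.round(hi-lo,4)
E
python3 - <<'E'
from h import *
s=observe();print("tool yaw: ",R.from_rotvec(s["ee_rot"]).as_matrix().round(2).tolist())
im,d,P,K,Rc,o=grab("top")
hsv=cv2.cvtColor(im,cv2.COLOR_RGB2HSV)
print(hsv[221,203],hsv[260,150],hsv[200,115])
m=np.zeros(d.shape,np.uint8); sub=(slice(170,275),slice(175,230))
m[sub]=((hsv[sub][...,1]>hsv[260,150][1]+25)*255)
m=cv2.morphologyEx(m,cv2.MORPH_OPEN,np.ones((5,5)))
v,u=np.nonzero(m)
X=np.array([pix2z(a,b,.008,K,Rc,o) for a,b in zip(u,v)])
print("board",len(X),cv2.minAreaRect((X[:,:2]*1000).astype(np.float32)))
# tray: rim+floor
Q=P[150:245,270:375].reshape(-1,3); c,sn=np.cos(.258),np.sin(.258)
L=(Q[:,:2]-[.511,.003])@np.array([[c,-sn],[sn,c]])
ok=np.isfinite(Q[:,2])
for y0 in range(-120,121,6):
    k=ok&(abs(L[:,0])<.06)&(abs(L[:,1]*1000-y0)<3)
    if k.sum(): print(y0,k.sum(),np.round(np.percentile(Q[k,2],[10,50,90])*1000,1))
print()
for x0 in range(-104,105,8):
    k=ok&(abs(L[:,1])<.06)&(abs(L[:,0]*1000-x0)<4)
    if k.sum(): print(x0,k.sum(),np.round(np.percentile(Q[k,2],[10,50,90])*1000,1))
E
```

```text
tool yaw:  [[-0.97, 0.26, -0.0], [0.26, 0.97, -0.0], [-0.0, -0.0, -1.0]]
[ 28  84 109] [17 75 99] [ 23  93 110]Traceback (most recent call last):
  File "<stdin>", line 11, in <module>
IndexError: too many indices for array: array is 1-dimensional, but 2 were indexed
```

```bash
python3 - <<'E'
from h import *
im,d,P,K,Rc,o=grab("top")
sub=(slice(172,272),slice(178,228))
zb=cv2.medianBlur(P[...,2].astype(np.float32),5)[sub]
lab=cv2.cvtColor(cv2.medianBlur(im,5),cv2.COLOR_RGB2LAB)[sub]
for nm,g in(("z",(np.clip((zb+.005)*10000,0,255)).astype(np.uint8)),("b",np.ascontiguousarray(lab[...,2])),("L",np.ascontiguousarray(lab[...,0]))):
    t,m=cv2.threshold(g,0,255,cv2.THRESH_OTSU)
    m=cv2.morphologyEx(m,cv2.MORPH_OPEN,np.ones((5,5)))
    n,l,st,ce=cv2.connectedComponentsWithStats(m); i=1+st[1:,4].argmax()
    v,u=np.nonzero(l==i)
    X=np.array([pix2z(a+178,b+172,.008,K,Rc,o) for a,b in zip(u,v)])
    print(nm,t,len(X),cv2.minAreaRect((X[:,:2]*1000).astype(np.float32)))
Q=P[150:245,270:375].reshape(-1,3); c,sn=np.cos(.258),np.sin(.258)
L=(Q[:,:2]-[.511,.003])@np.array([[c,-sn],[sn,c]])
ok=np.isfinite(Q[:,2])
for ax,r in((1,120),(0,104)):
  for y0 in range(-r,r+1,6):
    if abs(y0)<66: continue
    k=ok&(abs(L[:,1-ax])<.06)&(abs(L[:,ax]*1000-y0)<3)
    if k.sum(): print(y0,k.sum(),np.round(np.percentile(Q[k,2],[10,50,90])*1000,1))
  print()
E
```

```text
z 95.0 1566 ((455.13409423828125, 329.87158203125), (211.90760803222656, 59.78693771362305), 9.752883911132812)
b 143.0 1680 ((455.3870849609375, 328.8385009765625), (211.98143005371094, 60.173797607421875), 9.819047927856445)
L 93.0 4984 ((454.67523193359375, 330.10906982421875), (272.1566162109375, 134.66827392578125), 1.1815232038497925)
-120 95 [-0.9  5.4 69.2]
-114 96 [-1.2  4.1 69.4]
-108 97 [-0.9  4.  70.1]
-102 58 [ 0.8 67.2 71.3]
-96 41 [66.2 68.9 71.9]
-90 32 [65.8 69.5 76.9]
-84 127 [70.2 79.1 82.7]
-78 124 [62.8 66.2 73.1]
-72 96 [62.7 65.4 68.9]
-66 110 [63.  66.5 69.5]
66 103 [67.3 70.3 73.3]
72 108 [67.4 70.3 74.2]
78 107 [67.1 70.6 73.8]
84 113 [ 6.7 83.9 87.9]
90 103 [ 8.5 73.3 85.7]
96 114 [63.6 67.2 70.5]
102 134 [ 4.   8.7 66.2]
108 101 [-0.3  5.1  9.8]
114 96 [-2.3  0.5  4.2]
120 95 [-2.7  0.6  4.2]

-104 99 [-3.   1.5  4.1]
-98 95 [-2.5  0.7  3.3]
-92 97 [-3.5  0.5  3.8]
-86 155 [-1.7  3.4 82.1]
-80 127 [-0.9 80.4 84.9]
-74 106 [64.5 68.5 71.7]
-68 105 [63.9 67.9 70.7]
70 101 [64.2 67.8 70.7]
76 101 [65.3 68.3 71.3]
82 153 [66.2 79.5 85.1]
88 29 [77.8 81.2 85.5]
<stdin>:6: RuntimeWarning: invalid value encountered in cast
```

Request:
apply_moves(commands=[[80,0.7,-0.65,-0.1,0.123],[80,0.7,-0.65,-0.1,0.123],[80,0.7,-0.65,-0.1,0.123],[80,0.7,-0.65,-0.1,0.123],[80,0.7,-0.65,-0.1,0.123],[80,0.7,-0.65,-0.1,0.123],[80,0.7,-0.65,-0.1,0.123],[80,0,0,0,0],[80,0,0,0,0]])

```text
clock: 1.32
position: [0.4549, 0.331, 0.1846]
ee_rot: [0.265, -3.13, -0.0]
force: [-0.4, -0.6, -0.1]
width: 0.8
gripper_force: 0.0
```

```bash
python3 - <<'E'
from h import *
im,d,P,K,Rc,o=grab("wrist","w1"); print(o.round(3),observe()["position"])
zb=cv2.medianBlur(np.nan_to_num(P[...,2]).astype(np.float32),5)
m=((zb>.0045)&(zb<.02)&(d>.1)).astype(np.uint8)
n,l,st,ce=cv2.connectedComponentsWithStats(m)
for i in range(1,n):
  if st[i,4]>1500:
    X=P[l==i]; print(st[i],cv2.minAreaRect((X[:,:2]*1000).astype(np.float32)),np.median(X[:,2]))
E
```

```text
[0.378 0.318 0.343] [0.45431944 0.33181667 0.18468631]
[  249    71    64   216 12705] ((457.3604736328125, 330.26959228515625), (209.4865264892578, 56.08574295043945), 9.769180297851562) 0.008103751825733418
[   0   86   69  178 4823] ((494.2612609863281, 86.13796997070312), (173.81851196289062, 50.91262435913086), 14.684569358825684) 0.006125271092994045
[ 358  224  202   58 7356] ((493.2431335449219, 494.0572814941406), (261.1191101074219, 102.50946807861328), 87.13614654541016) 0.011497198595365632
[ 169  331   75   43 1942] ((654.8907470703125, 278.5292053222656), (57.18449401855469, 99.43587493896484), 74.43973541259766) 0.01830963410513356
```

View pics/w1.png

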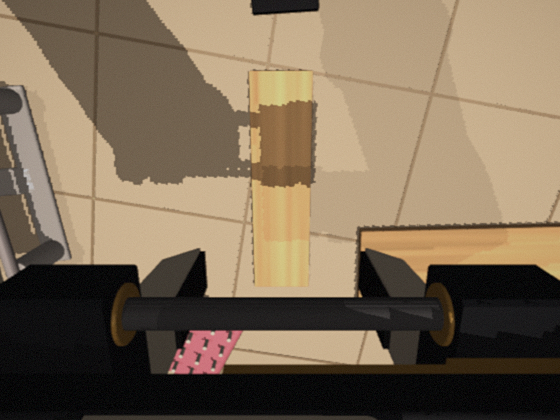

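The wrist view shows the board whole at (282,178) and the big board's corner at (360,230). I'll check finger clearance to that corner.

```bash
python3 - <<'E'
from h import *
im,d,P,K,Rc,o=grab("wrist")
for u,v in((361,231),(363,235),(366,240),(372,250)): print(P[v,u].round(3))
E
```

```text
[0.485 0.416 0.01 ]
[0.489 0.418 0.012]
[0.493 0.422 0.012]
[0.436 0.371 0.187]
```

Request:
apply_moves(commands=[[80,0.04,-0.02,-0.6,0],[80,0,0,-0.6,0],[80,0,0,-0.6,0],[80,0,0,0,0]])

```text
clock: 1.92
position: [0.455, 0.3297, 0.0748]
ee_rot: [0.269, -3.126, 0.004]
force: [0.1, -0.2, 0.4]
width: 0.802
gripper_force: 0.0
```

Request:
apply_moves(commands=[[80,0.03,0,-0.4,0],[80,0,0,-0.4,0],[80,0,0,-0.2,0],[80,0,0,-0.17,0],[80,0,0,0,0],[50,0,0,0,0],[50,0,0,0,0],[50,0,0,0,0],[50,0,0,0,0]], newtons=20)

```text
clock: 3.05
position: [0.4597, 0.3299, 0.007]
ee_rot: [-0.266, 3.13, 0.001]
force: [-0.5, -0.1, 4.4]
width: 0.593
gripper_force: 20.0
```

Request:
apply_moves(commands=[[50,0,0,0.1,0],[50,0,0,0.3,0],[50,0,0,0.6,0],[50,0,0,0.8,0],[50,0,0,0.8,0],[50,0,0,0,0],[50,0,0,0,0]], newtons=35)

```text
clock: 3.92
position: [0.4592, 0.3295, 0.163]
ee_rot: [-0.266, 3.13, 0.001]
force: [0.6, 0.4, -1.2]
width: 0.499
gripper_force: 0.0
```

```bash
python3 - <<'E'
from h import *
im,d,P,K,Rc,o=grab("wrist","w2"); s=observe();print(s["position"],s["width"],s["force"])
zb=cv2.medianBlur(np.nan_to_num(P[...,2]).astype(np.float32),5)
z0=s["position"][2]; 
m=((abs(zb-z0)<.025)&(np.arange(420)[:,None]<290)).astype(np.uint8)
n,l,st,ce=cv2.connectedComponentsWithStats(m)
for i in range(1,n):
  if st[i,4]>1000:
    X=P[l==i]; print(st[i],cv2.minAreaRect((X[:,:2]*1000).astype(np.float32)),np.median(X[:,2]))
    A=np.c_[X[:,:2],np.ones(len(X))];print(np.linalg.lstsq(A,X[:,2],rcond=None)[0])
E
```

```text
[0.45883752 0.32920173 0.16222216] 0.49872284354326185 [-0.75822373  0.7752598  -0.83441225]
```

View pics/w2.png

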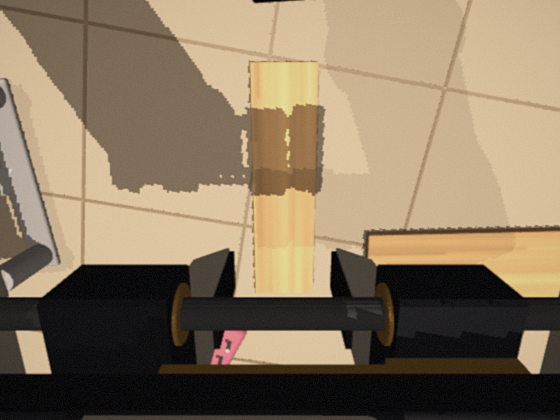

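The grip slipped off, having closed at only z=7 mm; I'll open and go lower.

Request:
apply_moves(commands=[[80,-0.02,0,-0.4,0],[80,0,0,-0.7,0],[80,0,0,-0.7,0],[80,0,0,-0.5,0],[80,0,0,-0.25,0],[80,0,0,-0.12,0],[80,0,0,0,0],[45,0,0,0,0],[45,0,0,0,0],[45,0,0,0,0],[45,0,0,0,0]], newtons=30)

```text
clock: 5.35
position: [0.4586, 0.33, 0.0031]
ee_rot: [-0.266, 3.129, 0.001]
force: [-0.9, -1.1, 5.7]
width: 0.603
gripper_force: 30.0
```

Request:
apply_moves(commands=[[40,0,0,0.1,0],[40,0,0,0.2,0],[40,0,0,0.5,0],[40,0,0,0.8,0],[40,0,0,0.8,0],[40,0,0,0.2,0],[40,0,0,0,0]])

```text
clock: 6.22
position: [0.4583, 0.3298, 0.1591]
ee_rot: [-0.266, 3.129, 0.002]
force: [0.3, -0.2, -1.7]
width: 0.601
gripper_force: 30.0
```

```bash
python3 - <<'E'
from h import *
im,d,P,K,Rc,o=grab("wrist"); s=observe();print(s["position"],s["width"],s["force"],s["gripper_force"])
zb=cv2.medianBlur(np.nan_to_num(P[...,2]).astype(np.float32),5)
z0=s["position"][2]; 
m=((abs(zb-z0)<.03)).astype(np.uint8)
n,l,st,ce=cv2.connectedComponentsWithStats(m)
for i in range(1,n):
  if st[i,4]>1000:
    X=P[l==i]; print(st[i],cv2.minAreaRect((X[:,:2]*1000).astype(np.float32)),np.median(X[:,2]))
    A=np.c_[X[:,:2]-X[:,:2].mean(0),np.ones(len(X))];print(np.linalg.lstsq(A,X[:,2],rcond=None)[0])
E
```

```text
[0.45773058 0.32936637 0.15786352] 0.6039577656756744 [-0.02146522  0.23637793 -2.05802311] 29.999628961086273
[  172    20   222   277 38820] ((488.5475158691406, 363.7516174316406), (169.60264587402344, 230.65902709960938), 64.33602142333984) nan
 ** On entry to DLASCL parameter number  4 had an illegal value
 ** On entry to DLASCL parameter number  4 had an illegal valueTraceback (most recent call last):
  File "<stdin>", line 10, in <module>
    x, resids, rank, s = _umath_linalg.lstsq(a, b, rcond,
                         ~~~~~~~~~~~~~~~~~~~^^^^^^^^^^^^^
                                             signature=signature)
                                             ^^^^^^^^^^^^^^^^^^^^
    raise LinAlgError("SVD did not converge in Linear Least Squares")
numpy.linalg.LinAlgError: SVD did not converge in Linear Least Squares
```

Request:
apply_moves(commands=[[40,0.1,-0.6,0.1,-0.33],[40,0.1,-0.6,0.1,-0.33],[40,0.1,-0.6,0,-0.33],[40,0.1,-0.6,0,-0.33],[40,0.1,-0.6,0,-0.33],[40,0.1,-0.6,0,-0.33],[40,0.1,-0.6,0,-0.33],[40,0.1,-0.6,0,-0.33],[40,0.1,-0.6,0,-0.33],[40,0,0,0,0],[40,0,0,0,0]])

```text
clock: 7.65
position: [0.5113, 0.0062, 0.1691]
ee_rot: [-1.917, -2.486, 0.003]
force: [-0.6, 1.2, -1.9]
width: 0.604
gripper_force: 30.0
```

```bash
python3 - <<'E'
from h import *
s=observe();print(s["position"],s["width"],s["joints"].round(2),R.from_rotvec(s["ee_rot"]).as_matrix()[:,1])
im,d,P,K,Rc,o=grab("wrist","w3")
E
```

```text
[0.51130043 0.00620718 0.16910769] 0.6039192168310326 [-0.48  0.33  0.47  1.95 -0.19  0.91  0.34] [ 0.96715061  0.25419249 -0.00242532]
```

View pics/w3.png

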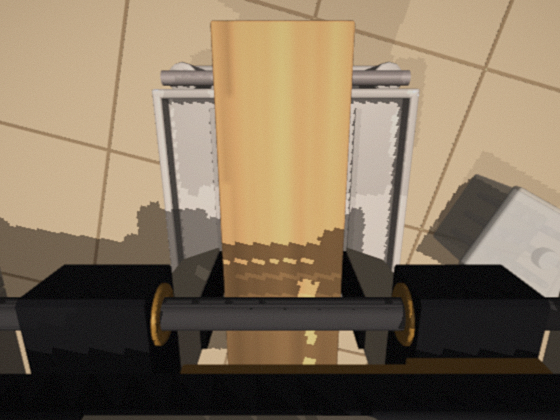

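The board is held, lined up with the tray (far rim corners near (155,92) and (418,92), board end corners (212,22) and (354,22)).

```bash
python3 - <<'E'
from h import *
s=observe(); im,d,P,K,Rc,o=grab("wrist")
z=P[...,2]; b=z[40:200,240:330]; zt=np.nanmedian(b); print("board top z",zt,[np.nanmedian(z[r:r+10,240:330]).round(4) for r in(30,100,180)])
w=lambda u,v,zz:pix2z(u,v,zz,K,Rc,o)[:2].round(4)
e=(w(212,22,zt)+w(354,22,zt))/2; print("board end mid",e)
yax=np.array([-.256,.967]); print("board centre",e-.105*yax, "tcp",s["position"])
a,c=w(155,92,.0845),w(418,92,.0845); print("rim corners",a,c,np.linalg.norm(a-c)); m=(a+c)/2; print("tray centre",m-.088*yax, "angle",np.degrees(np.arctan2(*(c-a)[::-1])))
E
```

```text
board top z 0.1743481005050443 [np.float64(0.1744), np.float64(0.1744), np.float64(0.1743)]
board end mid [0.48445 0.10985]
board centre [0.51133  0.008315] tcp [0.51143798 0.00670908 0.16932239]
rim corners [0.4111 0.066 ] [0.5741 0.109 ] 0.168576392178739
tray centre [0.515128 0.002404] angle 14.778161732937356
```

Request:
apply_moves(commands=[[40,0.05,-0.075,-0.3,0],[40,0,0,-0.4,0],[40,0,0,-0.35,0],[40,0,0,-0.2,0],[40,0,0,-0.08,0],[40,0,0,-0.03,0],[40,0,0,0,0]])

```text
clock: 8.62
position: [0.5155, 0.0012, 0.0892]
ee_rot: [1.92, 2.486, 0.001]
force: [-0.5, 0.3, -1.3]
width: 0.605
gripper_force: 30.0
```

Request:
apply_moves(commands=[[40,0,0,-0.03,0],[40,0,0,-0.02,0],[40,0,0,0,0]])

```text
clock: 9.0
position: [0.5155, 0.0012, 0.0859]
ee_rot: [1.92, 2.486, 0.001]
force: [1.4, -0.5, 0.8]
width: 0.598
gripper_force: 30.0
```

Request:
apply_moves(commands=[[63,0,0,0,0],[66,0,0,0,0],[78,0,0,0,0],[78,0,0,0,0],[78,0,0,0.3,0],[78,0,0,0.6,0],[78,0,0,0.8,0],[78,0,0,0.3,0],[78,0,0,0,0]])

```text
clock: 10.12
position: [0.516, 0.0013, 0.207]
ee_rot: [1.919, 2.485, 0.004]
force: [-0.9, 0.3, 0.1]
width: 0.777
gripper_force: 0.0
```

```bash
python3 - <<'E'
from h import *
s=observe(); im,d,P,K,Rc,o=grab("top","t2")
X=P[100:290,230:480].reshape(-1,3)
wp,dd,Pw,K2,R2,o2=grab("wrist","w4"); print(s["position"])
cv2.imwrite("pics/w4t.png",np.hstack([wp[:,:,::-1][:, 60:480], cv2.resize(im[120:280,280:470,::-1],(380,420))[:,:,:]]))
E
```

```text
[0.51602925 0.00126917 0.20697658]
```

View pics/w4t.png

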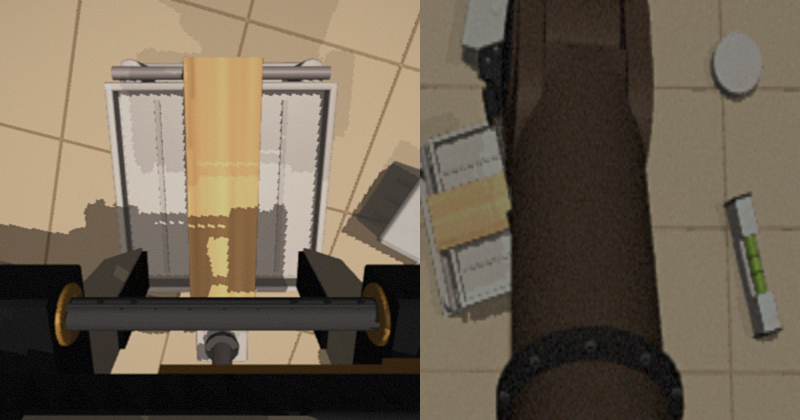

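Board lies centrally across both end rims (wrist crop (222,170)). Now the level.

Request:
apply_moves(commands=[[60,-0.1,-0.544,0,-0.318],[60,-0.1,-0.544,0,-0.318],[60,-0.1,-0.544,0,-0.318],[60,-0.1,-0.544,0,-0.318],[60,-0.1,-0.544,0,-0.318],[60,-0.1,-0.544,0,-0.318],[60,-0.1,-0.544,0,-0.318],[60,-0.1,-0.544,0,-0.318],[60,-0.1,-0.544,0,-0.318],[60,-0.1,-0.544,0,-0.318],[60,0,0,0,0],[60,0,0,0,0]])

```text
clock: 11.72
position: [0.4549, -0.3244, 0.2046]
ee_rot: [-3.118, -0.372, 0.003]
force: [0.5, 1.5, -0.1]
width: 0.604
gripper_force: 0.0
```

```bash
python3 - <<'E'
from h import *
s=observe();print(s["position"],s["joints"].round(2),R.from_rotvec(s["ee_rot"]).as_matrix()[:,1])
im,d,P,K,Rc,o=grab("wrist","w5")
zb=cv2.medianBlur(np.nan_to_num(P[...,2]).astype(np.float32),5)
m=((zb>.034)&(zb<.055)&(d>.1)).astype(np.uint8)
n,l,st,ce=cv2.connectedComponentsWithStats(m)
for i in range(1,n):
  if st[i,4]>800:
    X=P[l==i]; print(st[i],cv2.minAreaRect((X[:,:2]*1000).astype(np.float32)),np.median(X[:,2]))
E
```

```text
[ 0.45486873 -0.32440355  0.20459154] [-0.12  0.46  0.93  1.82 -0.41  1.08 -0.38] [ 0.23551705 -0.9718693  -0.0013383 ]
[ 271  104   28  157 3331] ((457.4505615234375, -325.59710693359375), (144.15074157714844, 24.382081985473633), 14.436807632446289) 0.04360232904350525
```

View pics/w5.png

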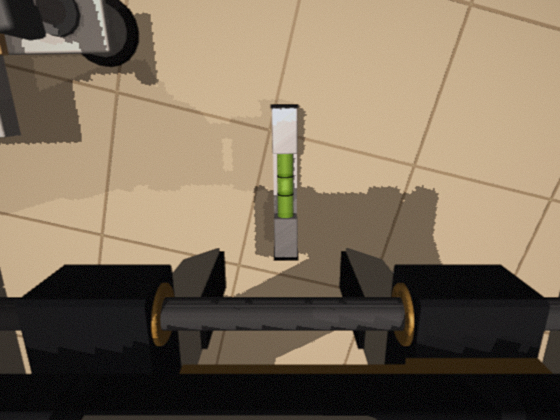

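The level is at (285,181), upright, vial up, aligned with the gripper.

Request:
apply_moves(commands=[[60,0.04,-0.02,-0.7,0.02],[60,0,0,-0.8,0],[60,0,0,-0.8,0],[60,0,0,-0.6,0],[60,0,0,-0.31,0],[60,0,0,0,0],[10,0,0,0,0],[10,0,0,0,0],[10,0,0,0,0],[10,0,0,0,0],[10,0,0,0,0]], newtons=30)

```text
clock: 13.15
position: [0.4579, -0.3264, 0.0136]
ee_rot: [3.118, 0.386, 0.001]
force: [0.2, 1.4, 5.6]
width: 0.235
gripper_force: 30.0
```

Request:
apply_moves(commands=[[10,0,0,0.2,0],[10,0,0,0.6,0],[10,0,0,0.8,0],[10,0,0,0.8,0],[10,0,0,0.7,0],[10,0.1,0.54,0,0.317],[10,0.1,0.54,0,0.317],[10,0.1,0.54,0,0.317],[10,0.1,0.54,0,0.317],[10,0.1,0.54,0,0.317],[10,0.1,0.54,0,0.317],[10,0.1,0.54,0,0.317]])

```text
clock: 14.65
position: [0.4992, -0.0989, 0.1995]
ee_rot: [2.442, 1.976, -0.0]
force: [1.1, 0.3, -2.3]
width: 0.237
gripper_force: 30.0
```

Request:
apply_moves(commands=[[10,0.1,0.54,0,0.317],[10,0.1,0.54,0,0.317],[10,0.06,0.54,0,0.317],[10,0,0,0,0],[10,0,0,0,0]])

```text
clock: 15.28
position: [0.5148, -0.0034, 0.1993]
ee_rot: [1.917, 2.489, -0.001]
force: [-0.0, 0.7, -2.9]
width: 0.236
gripper_force: 30.0
```

```bash
python3 - <<'E'
from h import *
s=observe(); im,d,P,K,Rc,o=grab("wrist","w6");print(s["position"],s["width"],R.from_rotvec(s["ee_rot"]).as_matrix()[:,1])
xa=np.array([.967,.256]);ya=np.array([-.256,.967])
Q=P[(d>.1)]; L=np.c_[(Q[:,:2]-[.5155,.002])@xa,(Q[:,:2]-[.5155,.002])@ya,Q[:,2]]
for nm,lo,hi,yr in(("level",.195,.24,(.03,.09)),("board",.083,.1,(.05,.1))):
    k=L[(L[:,2]>lo)&(L[:,2]<hi)&(L[:,1]>yr[0])&(L[:,1]<yr[1]+.05)&(abs(L[:,0])<.045)]
    if len(k): print(nm,len(k),np.percentile(k[:,0],[1,50,99]).round(4),np.percentile(k[:,1],[1,99]).round(4),np.median(k[:,2]).round(4))
E
```

```text
[ 0.51483935 -0.00336773  0.19933131] 0.23616190920137548 [ 9.66829437e-01  2.55422657e-01 -3.24926524e-04]
level 6537 [-0.013  -0.0021  0.0088] [0.0304 0.0672] 0.2298
board 5860 [-0.0401  0.0005  0.0403] [0.0529 0.1059] 0.0926
```

View pics/w6.png

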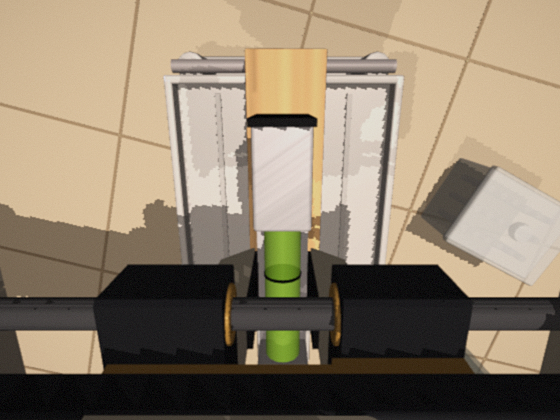

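The level is in the grip, centred over the board (vial at (283,300), board end at (286,50)).

Request:
apply_moves(commands=[[10,0.02,0.1,-0.4,0],[10,0,0,-0.5,0],[10,0,0,-0.4,0],[10,0,0,-0.2,0],[10,0,0,-0.04,0],[10,0,0,0,0]])

```text
clock: 16.08
position: [0.5169, 0.0032, 0.1074]
ee_rot: [1.915, 2.49, 0.001]
force: [-0.2, -0.2, -2.1]
width: 0.237
gripper_force: 30.0
```

Request:
apply_moves(commands=[[10,0,0,-0.02,0],[10,0,0,-0.01,0],[10,0,0,0,0]])

```text
clock: 16.45
position: [0.5168, 0.0036, 0.1053]
ee_rot: [1.914, 2.491, 0.001]
force: [1.1, 0.0, -0.2]
width: 0.239
gripper_force: 30.0
```

Request:
apply_moves(commands=[[10,0,0,-0.015,0],[26,0,0,0,0],[30,0,0,0,0],[45,0,0,0,0],[55,0,0,0,0],[60,0,0,0,0],[60,0,0,0.3,0],[60,0,0,0.6,0],[60,0,0,0.7,0],[60,0,0,0,0],[60,0,0,0,0]], newtons=5)

```text
clock: 17.82
position: [0.516, 0.0037, 0.1996]
ee_rot: [-1.914, -2.491, 0.0]
force: [-0.2, 0.0, -0.2]
width: 0.598
gripper_force: 0.0
```

Request:
apply_moves(commands=[[50,0.063,-0.261,0.05,-0.315],[50,0.063,-0.261,0.05,-0.315],[50,0.063,-0.261,0,-0.315],[50,0.063,-0.261,0,-0.315],[50,0.063,-0.261,0,-0.315],[50,0.063,-0.261,0,-0.315],[50,0.063,-0.261,0,-0.315],[50,0.063,-0.261,0,-0.315],[50,0.063,-0.261,0,-0.315],[50,0,0,0,0],[50,0,0,0,0]])

```text
clock: 19.2
position: [0.5499, -0.1366, 0.2052]
ee_rot: [-3.073, -0.651, 0.002]
force: [0.4, -0.1, 0.1]
width: 0.501
gripper_force: 0.0
```

```bash
python3 - <<'E'
from h import *
s=observe(); im,d,P,K,Rc,o=grab("wrist","w7");print(s["position"],s["joints"].round(2),R.from_rotvec(s["ee_rot"]).as_matrix()[:,1])
zb=cv2.medianBlur(np.nan_to_num(P[...,2]).astype(np.float32),5)
for lo,hi in((.138,.16),(.12,.138)):
  m=((zb>lo)&(zb<hi)&(d>.08)).astype(np.uint8)
  n,l,st,ce=cv2.connectedComponentsWithStats(m)
  for i in range(1,n):
    if st[i,4]>150:
      X=P[l==i]; print(st[i],cv2.minAreaRect((X[:,:2]*1000).astype(np.float32)),np.median(X[:,2]).round(4))
hsv=cv2.cvtColor(im,cv2.COLOR_RGB2HSV); g=(hsv[...,0]>28)&(hsv[...,0]<50)&(hsv[...,1]>120)
v,u=np.nonzero(g); print("green",len(v),u.min() if len(u) else 0,u.max() if len(u) else 0,v.min() if len(u) else 0,v.max() if len(u) else 0)
cv2.imwrite("pics/w7.png",im[:,:,::-1])
E
```

```text
[ 0.54991451 -0.13659349  0.20516737] [-0.45  0.45  0.86  1.79 -0.39  1.08 -0.61] [ 4.05410161e-01 -9.14134441e-01 -9.08839889e-04]
[ 274  189   25   68 1435] ((551.5894775390625, -138.0455780029297), (45.40424728393555, 14.102663040161133), 21.20292854309082) 0.1441
[   0  151  184   66 5444] ((511.7747497558594, -9.760398864746094), (39.34541320800781, 123.25575256347656), 15.369599342346191) 0.1319
green 2436 6 559 163 417
```

Request:
apply_moves(commands=[[50,0.03,-0.025,-0.3,-0.09],[50,0,0,-0.5,0],[50,0,0,-0.5,0],[50,0,0,-0.25,0],[50,0,0,0,0],[5,0,0,0,0],[5,0,0,0,0],[5,0,0,0,0],[5,0,0,0,0]], newtons=50)

```text
clock: 20.38
position: [0.5521, -0.1373, 0.1134]
ee_rot: [-3.086, -0.577, -0.0]
force: [-2.2, 3.9, 5.2]
width: 0.161
gripper_force: 50.1
```

```bash
python3 - <<'E'
from h import *
s=observe(); print(s["position"],R.from_rotvec(s["ee_rot"]).as_matrix()[:,1])
im,d,P,K,Rc,o=grab("wrist"); cv2.imwrite("pics/w8.png",im[:,:,::-1])
im2,*_=grab("top"); cv2.imwrite("pics/t8.png",im2[:,:,::-1])
for n,i in(("w",im),("t",im2)):
    hsv=cv2.cvtColor(i,cv2.COLOR_RGB2HSV); g=((hsv[...,0]>28)&(hsv[...,0]<50)&(hsv[...,1]>130)).astype(np.uint8)
    k,l,st,ce=cv2.connectedComponentsWithStats(g)
    for j in range(1,k):
        if st[j,4]>15: print(n,st[j],ce[j].round(1))
E
```

```text
[ 0.55205454 -0.13734748  0.11341477] [ 0.36117881 -0.93249326 -0.00248638]
w [  0 231  13  34 380] [  5.3 248.5]
t [316 187  23  11 105] [327.5 191.9]
```

Request:
apply_moves(commands=[[5,0,0,0.01,0.17],[5,0,0,0.01,0.17],[5,0,0,0.01,0.17],[5,0,0,0.01,0.17],[5,0,0,0.01,0.17],[5,0,0,0.01,0.17],[5,0,0,0.01,0.17],[5,0,0,0.01,0.17],[5,0,0,0.01,0.17],[5,0,0,0.01,0.17],[5,0,0,0,0],[5,0,0,0,0]])

```text
clock: 21.98
position: [0.5512, -0.1355, 0.1193]
ee_rot: [-2.57, -1.797, -0.001]
force: [-5.3, 10.6, 9.1]
width: 0.157
gripper_force: 50.0
```

Request:
apply_moves(commands=[[5,0,0,0,0],[5,0,0,0,0],[5,0,0,0,0],[5,0,0,0,0]])

```text
clock: 22.48
position: [0.5513, -0.1355, 0.1193]
ee_rot: [-2.57, -1.797, -0.001]
force: [-5.2, 11.0, 10.0]
width: 0.156
gripper_force: 50.0
```

```bash
python3 - <<'E'
from h import *
s=observe(); print(s["position"],R.from_rotvec(s["ee_rot"]).as_matrix()[:,1],s["ft_torque"])
im,d,P,K,Rc,o=grab("wrist"); cv2.imwrite("pics/w9.png",im[:,:,::-1])
im2,*_=grab("top"); cv2.imwrite("pics/t9.png",im2[:,:,::-1])
for n,i in(("w",im),("t",im2)):
    hsv=cv2.cvtColor(i,cv2.COLOR_RGB2HSV); g=((hsv[...,0]>28)&(hsv[...,0]<50)&(hsv[...,1]>130)).astype(np.uint8)
    k,l,st,ce=cv2.connectedComponentsWithStats(g)
    for j in range(1,k):
        if st[j,4]>15: print(n,st[j],ce[j].round(1))
def tilt(P,o):
    xa=np.array([.967,.256]);ya=np.array([-.256,.967]); c=[.515,.003]
    Q=P[np.isfinite(P[...,2])];l=np.c_[(Q[:,:2]-c)@xa,(Q[:,:2]-c)@ya,Q[:,2]]
    k=l[(abs(l[:,0])<.009)&(abs(l[:,1])<.068)&(l[:,2]>.12)&(l[:,2]<.15)]
    return len(k),np.polyfit(k[:,1],k[:,2],1) if len(k)>50 else None
print(tilt(P,o)); print(tilt(grab("top")[2],0))
E
```

```text
[ 0.55126061 -0.13550447  0.11928049] [ 0.93926888 -0.34316233 -0.00368568] [ 2.2131452   1.28298898 -0.15958641]
w [53  0 10  8 49] [57.8  2.4]
w [  61    0   66   59 2169] [93.4 24.2]
t [316 187  23  10 108] [326.9 191.9]
(7351, array([-0.07040891,  0.13227093]))
(375, array([0.0004577 , 0.13515106]))
```

```bash
cat >> h.py <<'E'
XA=np.array([.967,.256]);YA=np.array([-.256,.967])
def unwrap(im,K,Rc,o,c=(.515,.003),z=.133,s=.0005):
    # rectified top-down strip of the level: columns along tray y (-80..80 mm), rows along tray x (-15..15)
    ys=np.arange(-.08,.08,s); xs=np.arange(-.015,.015,s)
    W=np.array([[np.r_[np.array(c)+x*XA+y*YA,z] for y in ys] for x in xs])
    q=(W-o)@Rc; u=K[0,2]-K[0,0]*q[...,0]/q[...,2]; v=K[1,2]+K[1,1]*q[...,1]/q[...,2]
    return cv2.remap(im,u.astype(np.float32),v.astype(np.float32),cv2.INTER_CUBIC)
E
python3 - <<'E'
from h import *
S=[]
for n in("top","wrist"):
    a=np.mean([0],0); im,d,P,K,Rc,o=grab(n); r=unwrap(im,K,Rc,o); S.append(cv2.resize(r,(800,150))[:,:,::-1])
    p=r[22:38].mean(0)
    print(n); print([(int((i*.5-80)),*p[i].astype(int)) for i in range(70,250,4)])
cv2.imwrite("pics/strip1.png",np.vstack(S))
E
```

```text
top
[(-45, np.int64(132), np.int64(127), np.int64(121)), (-43, np.int64(133), np.int64(128), np.int64(122)), (-41, np.int64(132), np.int64(128), np.int64(122)), (-39, np.int64(133), np.int64(128), np.int64(124)), (-37, np.int64(134), np.int64(129), np.int64(124)), (-35, np.int64(137), np.int64(133), np.int64(126)), (-33, np.int64(139), np.int64(135), np.int64(130)), (-31, np.int64(135), np.int64(129), np.int64(129)), (-29, np.int64(100), np.int64(103), np.int64(87)), (-27, np.int64(78), np.int64(98), np.int64(41)), (-25, np.int64(80), np.int64(103), np.int64(31)), (-23, np.int64(84), np.int64(106), np.int64(37)), (-21, np.int64(85), np.int64(107), np.int64(40)), (-19, np.int64(88), np.int64(109), np.int64(44)), (-17, np.int64(84), np.int64(107), np.int64(40)), (-15, np.int64(86), np.int64(108), np.int64(41)), (-13, np.int64(89), np.int64(109), np.int64(44)), (-11, np.int64(90), np.int64(112), np.int64(44)), (-9, np.int64(78), np.int64(96), np.int64(39)), (-7, np.int64(56), np.int64(71), np.int64(24)), (-5, np.int64(66), np.int64(88), np.int64(24)), (-3, np.int64(85), np.int64(106), n
[... 2599 characters left out ...]
p.int64(0), np.int64(0)), (15, np.int64(0), np.int64(0), np.int64(0)), (17, np.int64(0), np.int64(0), np.int64(0)), (19, np.int64(0), np.int64(0), np.int64(0)), (21, np.int64(0), np.int64(0), np.int64(0)), (23, np.int64(0), np.int64(0), np.int64(0)), (25, np.int64(0), np.int64(0), np.int64(0)), (27, np.int64(0), np.int64(0), np.int64(0)), (29, np.int64(0), np.int64(0), np.int64(0)), (31, np.int64(0), np.int64(0), np.int64(0)), (33, np.int64(0), np.int64(0), np.int64(0)), (35, np.int64(0), np.int64(0), np.int64(0)), (37, np.int64(0), np.int64(0), np.int64(0)), (39, np.int64(0), np.int64(0), np.int64(0)), (41, np.int64(0), np.int64(0), np.int64(0)), (43, np.int64(0), np.int64(0), np.int64(0))]
```

Request:
apply_moves(commands=[[45,0,0,0,0],[45,0,0,0,0],[45,0,0,0.4,0],[45,0,0,0.6,0],[45,0,0.3,0.4,0],[45,-0.2,0.6,0.1,0],[45,-0.2,0.4,0,0],[45,0,0,0,0],[45,0,0,0,0]])

```text
clock: 23.85
position: [0.5286, -0.0617, 0.2093]
ee_rot: [2.576, 1.797, 0.001]
force: [0.3, -0.6, 0.9]
width: 0.447
gripper_force: 0.0
```

```bash
cat >> h.py <<'E'
def bubble(nm,c=(.515,.003)):
    im,d,P,K,Rc,o=grab("wrist",nm); r=unwrap(im,K,Rc,o,c)
    g=r[...,1].astype(float); 
    hsv=cv2.cvtColor(r,cv2.COLOR_RGB2HSV); m=(hsv[...,1]>110)&(hsv[...,0]>25)&(hsv[...,0]<55)
    rows=np.nonzero(m.sum(1)>60)[0]; print("vial rows",rows.min() if len(rows) else None,rows.max() if len(rows) else None)
    mid=int(rows.mean()) if len(rows) else 30
    p=r[mid-4:mid+5].mean(0)
    print([(i*.5-80,*map(int,p[i])) for i in range(92,236,2)])
    return r
E
python3 - <<'E'
from h import *
s=observe(); print(s["position"])
r=bubble("w10"); cv2.imwrite("pics/strip2.png",cv2.resize(r,(800,150))[:,:,::-1])
E
```

```text
[ 0.52856152 -0.06174622  0.20928411]
vial rows 22 48
[(-34.0, 212, 199, 193), (-33.0, 211, 198, 192), (-32.0, 210, 198, 192), (-31.0, 211, 198, 192), (-30.0, 200, 186, 183), (-29.0, 139, 141, 114), (-28.0, 120, 155, 47), (-27.0, 130, 164, 54), (-26.0, 133, 168, 58), (-25.0, 134, 168, 59), (-24.0, 134, 168, 57), (-23.0, 133, 167, 58), (-22.0, 134, 168, 59), (-21.0, 134, 168, 58), (-20.0, 134, 168, 59), (-19.0, 134, 167, 57), (-18.0, 134, 168, 58), (-17.0, 134, 167, 58), (-16.0, 135, 168, 58), (-15.0, 135, 169, 59), (-14.0, 135, 168, 58), (-13.0, 135, 168, 59), (-12.0, 135, 168, 59), (-11.0, 136, 169, 60), (-10.0, 135, 169, 59), (-9.0, 139, 173, 61), (-8.0, 107, 133, 47), (-7.0, 43, 54, 23), (-6.0, 127, 161, 54), (-5.0, 139, 172, 61), (-4.0, 136, 169, 59), (-3.0, 134, 168, 59), (-2.0, 143, 176, 64), (-1.0, 155, 188, 74), (0.0, 160, 191, 79), (1.0, 157, 190, 77), (2.0, 159, 191, 79), (3.0, 159, 192, 79), (4.0, 160, 193, 80), (5.0, 158, 192, 78), (6.0, 160, 192, 79), (7.0, 160, 193, 80), (8.0, 160, 195, 79), (9.0, 121, 150, 56), (10.0, 42, 49, 25), (11.0, 133, 166, 60), (12.0, 139, 172, 62), (13.0, 138, 172, 62), (14.0, 137, 170, 61), (15.0, 138, 172, 62), (16.0, 139, 172, 63), (17.0, 140, 172, 63), (18.0, 139, 172, 63), (19.0, 138, 171, 62), (20.0, 139, 171, 62), (21.0, 138, 172, 62), (22.0, 140, 172, 63), (23.0, 138, 171, 62), (24.0, 139, 172, 63), (25.0, 138, 172, 62), (26.0, 139, 171, 63), (27.0, 138, 171, 61), (28.0, 139, 172, 63), (29.0, 138, 171, 62), (30.0, 130, 164, 55), (31.0, 119, 152, 49), (32.0, 119, 113, 103), (33.0, 199, 187, 183), (34.0, 215, 207, 200), (35.0, 213, 204, 198), (36.0, 213, 204, 198), (37.0, 212, 202, 196)]
```

Request:
apply_moves(commands=[[45,0.2,-0.4,0,0],[45,0.2,-0.6,0,0],[45,0,-0.3,0,0],[45,0,0,0,0],[45,0,0,-0.5,0],[45,0,0,-0.6,0],[45,0,0,-0.4,0],[45,0,0,0,0],[5,0,0,0,0],[5,0,0,0,0],[5,0,0,0,0],[5,0,0,0,0]], newtons=50)

```text
clock: 25.4
position: [0.5505, -0.1378, 0.1195]
ee_rot: [-2.573, -1.796, 0.002]
force: [-8.4, 3.9, 9.7]
width: 0.153
gripper_force: 50.0
```

Request:
apply_moves(commands=[[5,0,0,0.007,0.125],[5,0,0,0.007,0.125],[5,0,0,0.007,0.125],[5,0,0,0.007,0.125],[5,0,0,0.007,0.125],[5,0,0,0,0],[5,0,0,0,0],[45,0,0,0,0],[45,0,0,0,0],[45,0,0,0.5,0],[45,0,0,0.6,0],[45,0,0,0.4,0]])

```text
clock: 26.9
position: [0.553, -0.1394, 0.2131]
ee_rot: [2.264, 2.175, 0.002]
force: [-0.3, 0.1, -0.1]
width: 0.447
gripper_force: 0.0
```

Request:
apply_moves(commands=[[45,-0.1,0.4,0,0],[45,-0.2,0.5,0,0],[45,-0.2,0.4,0,0],[45,0,0,0,0],[45,0,0,0,0],[45,0,0,0,0]])

```text
clock: 27.65
position: [0.5226, -0.062, 0.2113]
ee_rot: [2.266, 2.175, 0.0]
force: [-0.4, -0.0, -0.5]
width: 0.447
gripper_force: 0.0
```

```bash
python3 - <<'E'
from h import *
s=observe(); print(s["position"])
r=bubble("w11"); cv2.imwrite("pics/strip3.png",cv2.resize(r,(800,150))[:,:,::-1])
E
```

```text
[ 0.52260428 -0.06196824  0.21128279]
vial rows 20 46
[(-34.0, 214, 202, 196), (-33.0, 213, 200, 194), (-32.0, 211, 199, 193), (-31.0, 214, 202, 195), (-30.0, 209, 196, 192), (-29.0, 165, 155, 149), (-28.0, 117, 146, 59), (-27.0, 125, 160, 48), (-26.0, 128, 162, 52), (-25.0, 136, 168, 59), (-24.0, 134, 168, 57), (-23.0, 133, 167, 57), (-22.0, 133, 167, 57), (-21.0, 135, 168, 58), (-20.0, 133, 167, 56), (-19.0, 135, 168, 58), (-18.0, 134, 168, 58), (-17.0, 133, 167, 57), (-16.0, 135, 169, 58), (-15.0, 134, 167, 58), (-14.0, 134, 168, 58), (-13.0, 135, 168, 58), (-12.0, 135, 168, 58), (-11.0, 135, 168, 59), (-10.0, 136, 169, 59), (-9.0, 136, 169, 59), (-8.0, 134, 168, 59), (-7.0, 52, 64, 29), (-6.0, 76, 101, 31), (-5.0, 129, 164, 53), (-4.0, 146, 179, 66), (-3.0, 156, 190, 76), (-2.0, 159, 192, 78), (-1.0, 159, 192, 78), (0.0, 159, 192, 77), (1.0, 159, 193, 79), (2.0, 159, 193, 79), (3.0, 159, 193, 79), (4.0, 159, 193, 79), (5.0, 160, 194, 80), (6.0, 156, 189, 75), (7.0, 140, 173, 63), (8.0, 136, 169, 60), (9.0, 140, 174, 62), (10.0, 67, 83, 34), (11.0, 78, 97, 37), (12.0, 142, 175, 63), (13.0, 138, 171, 61), (14.0, 137, 170, 60), (15.0, 139, 171, 62), (16.0, 138, 171, 61), (17.0, 139, 172, 63), (18.0, 137, 171, 61), (19.0, 138, 172, 62), (20.0, 138, 171, 62), (21.0, 138, 171, 61), (22.0, 139, 172, 61), (23.0, 139, 172, 62), (24.0, 140, 172, 63), (25.0, 139, 172, 63), (26.0, 139, 172, 62), (27.0, 139, 172, 63), (28.0, 139, 172, 62), (29.0, 140, 172, 63), (30.0, 140, 172, 63), (31.0, 131, 166, 54), (32.0, 109, 134, 58), (33.0, 161, 149, 147), (34.0, 214, 209, 204), (35.0, 215, 213, 207), (36.0, 215, 211, 206), (37.0, 214, 210, 204)]
```

Bubble centred within about 0.6 mm. Now press with shut fingers.

Request:
apply_moves(commands=[[0,-0.05,0.4,0,0.2],[0,-0.05,0.4,0,0.2],[0,0,0.32,0,0.2],[0,0,0,0,0],[0,0,0,-0.4,0],[0,0,0,-0.4,0],[0,0,0,-0.2,0],[0,0,0,0,0],[0,0,0,0,0]], newtons=20)

```text
clock: 28.82
position: [0.5168, 0.0059, 0.1519]
ee_rot: [1.915, 2.489, 0.001]
force: [-1.0, 0.2, 0.2]
width: 0.006
gripper_force: 0.0
```

```bash
python3 - <<'E'
from h import *
s=observe(); im,d,P,K,Rc,o=grab("wrist","w12"); print(s["position"],s["width"],s["force"])
Q=P[(d>.1)]; l=np.c_[(Q[:,:2]-[.515,.003])@XA,(Q[:,:2]-[.515,.003])@YA,Q[:,2]]
k=l[(abs(l[:,0])<.03)&(l[:,1]>.035)&(l[:,1]<.1)&(l[:,2]>.125)&(l[:,2]<.145)]
print(np.percentile(k[:,0],[2,50,98]),np.percentile(k[:,1],[1,99]),np.median(k[:,2]))
im,d,P,K,Rc,o=grab("top","t12")
E
```

```text
[0.51678958 0.00594793 0.15185469] 0.006246893697962866 [-0.97283565  0.16964821  0.20464398]
[-0.00903259  0.00133275  0.01211494] [0.03544206 0.07396855] 0.1372187578797685
```

Request:
apply_moves(commands=[[0,0,0,-0.1,0],[0,0,0,-0.08,0],[0,0,0,-0.03,0],[0,0,0,0,0],[0,0,0,0,0]])

```text
clock: 29.55
position: [0.5163, 0.0063, 0.1386]
ee_rot: [1.914, 2.491, 0.0]
force: [-0.5, 0.4, 0.3]
width: 0.008
gripper_force: 0.0
```

Request:
apply_moves(commands=[[0,0,0,-0.02,0],[0,0,0,-0.015,0],[0,0,0,0,0],[0,0,0,0,0]])

```text
clock: 30.05
position: [0.5163, 0.0064, 0.1365]
ee_rot: [1.914, 2.491, 0.0]
force: [-0.7, 0.3, 2.5]
width: 0.005
gripper_force: 1.0
```

Request:
apply_moves(commands=[[0,0,0,-0.01,0],[0,0,0,0,0],[0,0,0,0,0]])

```text
clock: 30.42
position: [0.5164, 0.0064, 0.1365]
ee_rot: [1.914, 2.491, 0.001]
force: [-2.4, 0.7, 8.8]
width: 0.003
gripper_force: 4.5
```

Request:
apply_moves(commands=[[0,0,0,-0.002,0],[0,0,0,0,0],[0,0,0,0,0],[0,0,0,0,0],[0,0,0,0,0],[0,0,0,0,0],[0,0,0,0,0],[0,0,0,0,0]])

```text
clock: 31.42
position: [0.5165, 0.0064, 0.1364]
ee_rot: [1.914, 2.491, 0.001]
force: [-2.9, -0.1, 11.2]
width: 0.005
gripper_force: 5.2
```

```bash
python3 - <<'E'
from h import *
print(observe()["force"],observe()["position"])
im,d,P,K,Rc,o=grab("wrist","w13"); im2,d,P,K,Rc,o=grab("top","t13"); print(observe()["force"])
r=unwrap(im2,K,Rc,o)
cv2.imwrite("pics/f.png",np.hstack([im[:,100:480,::-1],cv2.resize(im2[130:270,280:410,::-1],(390,420),interpolation=cv2.INTER_CUBIC)]))
E
```

```text
[-2.88348497 -0.11026908 11.18564652] [0.51648303 0.00638102 0.13643835]
[-2.09354587  0.11687274 10.24506004]
```

View pics/f.png

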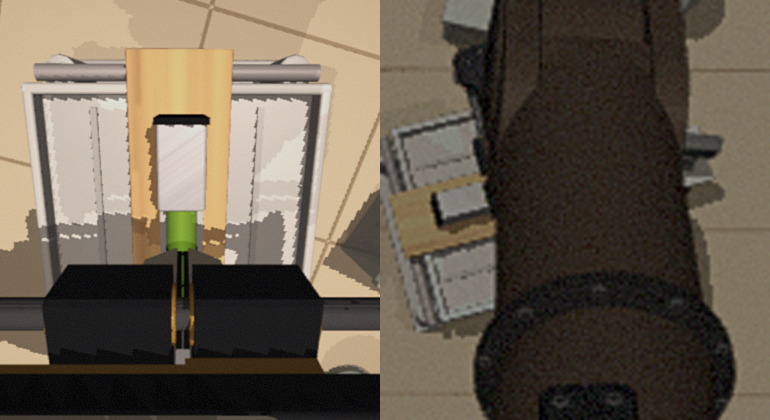

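The final view shows the level upright on the board, in line with it, with the shut fingers pressing on the vial's middle at about 10.5 N. I'm handing in.

```bash
python3 -c "
from cell import arm; print(arm.sign_off())"
```

```text
the job is handed in; nothing more can be done
None
```

The job is handed in at about 31 s: the board lies across the tier, the level stands on it with the bubble about 0.6 mm off centre before pressing (hidden by the fingers since), and the arm is still pressing at about 10–11 N.

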